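# Angle the tongued lid into the candle crate and lower it shut

### The arm

A 6-joint arm with a two-finger parallel gripper is mounted at the origin on the work surface. World frame = base frame: x ahead of the robot, y to its left, z up, the work surface at z = 0. Lengths are in m, angles in rad, forces in N, time in s.
With the tool pointing down it reaches from about 0.425 to 0.95 m from the base axis. Payload 3.5 kg.
Tool frame: the origin (TCP) lies between the finger pads; the fingertips stand 8 mm ahead of it and the grasp point (between the pads) lies 11 mm behind it (tip_extent is the distance from the TCP to the fingertips, in m); z points along the fingers, y is the line along which they close (so a half turn about z gives the same grasp; the last joint's range is limited). The gripper opens to 85 mm and grips with 20 to 120 N. Pads are 22 mm wide; open, the fingers measure 114 mm over their backs; the gripper's body (76 mm by 85 mm) begins 54 mm behind the grasp point. The pads swing forward as they close: fully open they stand 13 mm farther back than shut.
Start: joints at [-1.435, 0.286, 1.577, -0, 1.279, -0.15], TCP at [0.19, -0.648, 0.239] pointing down, gripper open.
Joint ranges: [-2.77, 2.77], [-0.9, 2.22], [0.21, 2.48], [-1.53, 4.67], [0.24, 2.81], [-2.84, 2.84]. Speed limits (rad/s): [2.79, 2.79, 3.14, 3.14, 3.14, 3.14].

### API

Orientations are given as [roll, pitch, yaw] about the fixed x, y, z axes, in that order (R = Rz(yaw) Ry(pitch) Rx(roll)).
In Python, from rig import read_state, read_camera, camera_params, finish_job, tip_extent gives the robot as it stands. The module is installed in compiled form; this text tells all that it offers.
- The arm moves only by the tool carry_out, never from a script. Its argument "commands" is a list of rows, each an object with "linear": the shift along the tool's x, y, z as a fraction of full scale, a list of three; "twist": the turn about the tool's z as a fraction of full scale; "fingers": the opening in per cent of the stroke, from 0 (shut) to 100 (fully open). A call has exactly 8 rows; each row is the pose to reach, as a shift and turn from the pose commanded when the call began, along the tool's axes at that moment; what a row does not reach only later rows make up. Full scale, the value 1, is 0.5 m for a shift and 90 degrees for a turn. A row lasts 1/10 s, in which the tool goes at most 50 mm and 8.59 degrees, less where a joint would pass 70% of its speed; a pose out of reach is approached as far as the arm can. A call with a number of a shift or a turn outside -1 to 1 is refused whole. A call with a gripper value outside its range is refused whole. The fingers move at their own pace and stop on an object; "force" is the grip in N (left out, the last holds). Time passes only in rows, so rows that repeat a pose let the fingers close, or fill a call up. It gives the time, the measured TCP pose, the force, the opening and the grip force at its end, in the units of the state.
- read_state(): the state, without advancing time (a new reading comes with each control period).
- read_camera(name): name is "side" or "top"; returns the picture (384x512x3 uint8, blue, green, red); there is no depth.
- camera_params(name): a dict with "mtx" (3x3 intrinsics, pixels), "k1" (the pictures are not rectified: a ray, as slopes to the right and down, at radius r is drawn at 1 + k1 r^2 times it, then the intrinsics apply), "rvec" (rotation vector, rad) and "tvec" (3), from world to camera coordinates, as OpenCV has them. Camera axes: x right, y down, z forward; pixel columns grow to the right and rows downward; lengths in m; the calibration is good to about 2 mm. A picture is of the moment at which its call begins. camera_params takes no time and is no camera call.
- finish_job(): hands the job in; it is judged then, once.
The state is a dict: "time": time; "joint_positions": joint angles; "qd": joint speeds; "effort": joint torques, N m; "tool_pos": TCP position; "ee_rot": TCP orientation; "ft_force": force on the tool from outside, world axes, zero at the start; "moment": the same for the moment, N m; "gripper_width": finger opening in m; "finger_force": force on a finger pad.
Only numpy, scipy, OpenCV 4.12 (cv2) and the standard library are available. Lean on these libraries where they do the work, as an engineer would, in place of code of your own. Each camera call takes 0.05 s, during which the arm holds its last target. There are 200 camera calls.

### The job

Close the crate of candle tins with its wooden lid: hold the lid at an angle, slide its tongue under the lip of the crate's grooved rail until you feel it touch the bottom of the groove, then lower the other end flat behind the low cleat and press the lid down firmly so that it seats, before letting go. Be gentle, never force the joint, and leave the jars and the bottle where they stand.

Things in the scene. Friction and masses are not known exactly. Their poses are not given: they have to be found in the camera images.
- crate: Open plywood crate of candle tins, fixed to the bench, 196 (x) x 130 (y) mm, 62 mm high; tins end 24 mm below the lid. Origin: on the bench, mid crate; z up, x from grooved rail (end near the robot) to low cleat. The wooden lid frame on top (rail, cleat, seats) is held tight but sits up to 18 mm either way along crate x, unmeasured: feel for it. x values given are for the middle setting.
- groove (a point): Crate x = -93, y = 0, z = 70 mm: bottom of the rail's groove (an upright face) for the middle frame setting; this point does not show the shift. Upper lip: x -93 to -83, z 83 to 94; rail's back x = -113; groove floor z = 65; ledge seating the lid's underside: x -79 to -69, top z = 70. Rail 128 mm long in y, centred. Groove takes the tongue angled about 0.15 to 0.3 rad, cleat end up.
- cleat (a point): Crate x = 79.5, y = 0, z = 70 mm: foot of the cleat's face for the middle frame setting; does not show the shift. Cleat x 79.5 to 97, top z = 84; front seat x 69.5 to 79.5, top z = 70; open at the sides. 2.5 mm play in x when shut. Hard wood: seat the lid with a press of about 10 to 20 N; over 35 N between lid and crate, or over 18 N while still angled (more than 0.05 rad), splits the tongue.
- lid: Loose wooden lid, 0.2 to 0.33 kg: board x -77 to 77, 120 (y) x 14 mm; tongue on its -x edge, x -93 to -77, z 4 to 10; dark grip batten on top, mid board, 24 (x) x 80 (y), z 14 to 38 mm. Origin: centre of underside, z up. Starts flat on the bench, tongue roughly to the robot. Shut: origin 70 mm above the crate's, x 0 to 2.5 mm plus the frame's shift, y 0, axes parallel.
- tongue_tip (a point): Middle of the lid tongue's outer edge: (-93, 0, 7) mm in the lid's frame.
- candle_jar: Bystander: glass jar with a white candle, 72 mm diameter, 85 mm high, wick to 96 mm; origin at the centre of its underside.
- lidded_jar: Bystander: empty glass jar with a metal lid, 74 mm diameter, 97 mm high; origin at the centre of its underside.
- scent_bottle: Bystander: small amber bottle with a black cap, 44 mm diameter, 85 mm high; origin at the centre of its underside.
Mind the look-alikes: they are no part of the job. There is more than one size of the lid; the one meant has the size given above.

How it is judged:
On the way, in this order (a step that is already met when the one before it is completed fails the run):
1. with the lid angled, its tongue is in the groove and bears on the rail (angle between the z axis of lid and the z axis of crate, either way round above 0.08 rad and contact force between lid and crate above 1 N and x of tongue_tip in the frame of crate between -0.113 and -0.0735 m and z of tongue_tip in the frame of crate between 0.064 and 0.081 m), for 0.1 s.
2. the lid lies flat in the frame and is pressed down on it with more than 7 N (angle between the z axis of lid and the z axis of crate, either way round below 0.025 rad and z of lid in the frame of crate between 0.0675 and 0.0725 m and x of lid in the frame of crate between -0.022 and 0.022 m and y of lid in the frame of crate between -0.008 and 0.008 m and angle between the x axis of lid and the x axis of crate, either way round below 0.05 rad and angle between lid's own z axis and vertical below 0.1 rad and contact force between lid and crate above 7 N), for 0.2 s.
At the end, for the whole second after the job is handed in: The lid is released and at rest, flat in the frame: underside within 2.5 mm of 70 mm above the bench, level with the crate within 0.025 rad, turned under 0.05 rad from it, origin within 22 mm in x and 8 mm in y of the crate's: tongue under the lip, other end down behind the cleat (angle between the z axis of lid and the z axis of crate, either way round below 0.025 rad and z of lid in the frame of crate between 0.0675 and 0.0725 m and x of lid in the frame of crate between -0.022 and 0.022 m and y of lid in the frame of crate between -0.008 and 0.008 m and angle between the x axis of lid and the x axis of crate, either way round below 0.05 rad and angle between lid's own z axis and vertical below 0.1 rad and linear speed of lid below 0.01 m/s and angular speed of lid below 0.05 rad/s); the robot touches nothing.
It fails at once if the lid and the crate press on each other with more than 35 N (contact force between lid and crate above 35 N).
It fails at once if the angled lid is pushed against the crate with more than 18 N (contact force between lid and crate above 18 N and angle between the z axis of lid and the z axis of crate, either way round above 0.05 rad).
It fails at once if the candle jar is moved by more than 15 mm (distance of candle_jar from where it was at the start of the episode above 0.015 m).
It fails at once if the lidded jar is moved by more than 15 mm (distance of lidded_jar from where it was at the start of the episode above 0.015 m).
It fails at once if the scent bottle is moved by more than 15 mm (distance of scent_bottle from where it was at the start of the episode above 0.015 m).
It also fails if it takes over 48 s, if anything falls off the work surface, if the arm or the gripper's body presses on something with over 40 N, if the wrist force passes 120 N, or if a joint passes its speed limit or range.

## Working session

There is one attempt and no reset: what is moved stays moved. The work goes in short steps, Python scripts to look and compute and a tool call to move; the robot and the scene stay as the last step left them, time stands still between calls to the robot, and variables do not carry over. Pictures are saved under pics/ and viewed, at most 10 in all, crops included, and the job is handed in when it is done.

Besides the shell and the picture viewer there is one more tool, called after ">>>" in YAML: its name, and indented under it one key for each argument. carry_out: Moves the arm, as the interface text tells. Its arguments: {"type":"object","properties":{"commands":{"type":"array"},"force":{"type":"number"}},"required":["commands"]}

```bash
mkdir -p pics; python3 - <<'E'
from rig import *
import cv2,numpy as np
for n in("top","side"):
    cv2.imwrite(f"pics/{n}0.png",read_camera(n)); p=camera_params(n); print(n,p, (-cv2.Rodrigues(np.array(p['rvec']))[0].T@np.array(p['tvec']).ravel()))
print(read_state(),tip_extent)
E
```

```text
top {'mtx': array([[418.86297146,   0.        , 253.02330945],
       [  0.        , 418.86297146, 191.87320167],
       [  0.        ,   0.        ,   1.        ]]), 'k1': -0.07097268043187223, 'rvec': array([ 2.1019936 , -2.15750831,  0.16957667]), 'tvec': array([0.08899759, 0.5708411 , 0.94928163])} [0.40642697 0.06756672 1.03206958]
side {'mtx': array([[448.50420617,   0.        , 253.55810098],
       [  0.        , 448.50420617, 186.83869071],
       [  0.        ,   0.        ,   1.        ]]), 'k1': -0.10276552768162021, 'rvec': array([ 2.12751574, -0.21363728,  0.09256515]), 'tvec': array([-0.55693867,  0.18739268,  0.87307676])} [ 0.43741359 -0.73233924  0.61636703]
{'time': 0.1, 'joint_positions': array([-1.43502019e+00,  2.87119068e-01,  1.57803339e+00,  1.08212942e-05,
        1.27860039e+00, -1.50028761e-01]), 'qd': array([ 0.00045569, -0.00106105, -0.00413166,  0.00046067,  0.00051645,
        0.00085587]), 'effort': array([ 1.07225584e-03, -4.07294333e+01, -2.93698043e+01, -1.01840239e-04,
        3.40276194e-03,  5.49804341e-06]), 'tool_pos': array([ 0.19023577, -0.6470366 ,  0.23805597]), 'ee_rot': array([-3.13945827e+00, -3.33115873e-04,  2.85801409e-01]), 'ft_force': array([-0.1563895 ,  0.09268148,  0.31856276]), 'moment': array([-0.00015174,  0.00239673, -0.02102973]), 'finger_force': 0.0, 'gripper_width': 0.0855108669168119} 0.008
```

View pics/top0.png

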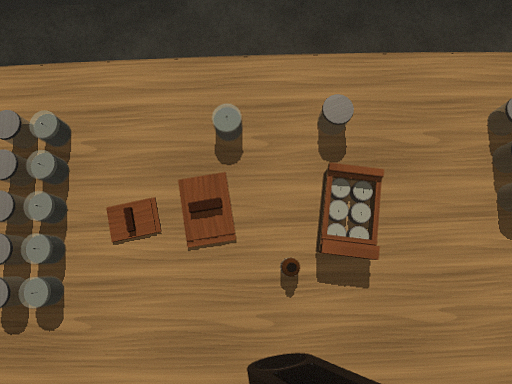

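View pics/side0.png

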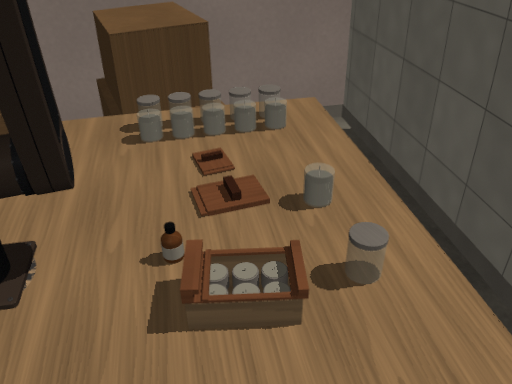

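Top view: big lid at (207,210), with a small look-alike at (133,220). The crate is at (350,212), rail at the bottom (352,249) and cleat at the top (356,172). The bottle is at (290,267) and the jars at (227,118) and (338,110). In the side view the big lid is at (230,194), the small one at (213,160), and the crate at (243,285) with its rail on the left. I'll confirm the lid and measure its corners in one enlarged crop.

```bash
python3 - <<'E'
import cv2,numpy as np
im=cv2.imread("pics/top0.png")
a=im[160:266,172:244];b=im[160:266,314:390]
c=cv2.resize(np.hstack([a,b]),None,fx=5.4,fy=5.4,interpolation=cv2.INTER_CUBIC)
c=cv2.convertScaleAbs(c,alpha=1.9)
for i in range(0,148,10):
    cv2.line(c,(int(i*5.4),0),(int(i*5.4),8 ),(0,255,0),1)
for j in range(0,106,10): cv2.line(c,(0,int(j*5.4)),(8,int(j*5.4)),(0,255,0),1); cv2.line(c,(389,int(j*5.4)),(397,int(j*5.4)),(0,255,0),1)
cv2.imwrite("pics/crop1.png",c)
E
```

```text
(no output)
```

View pics/crop1.png

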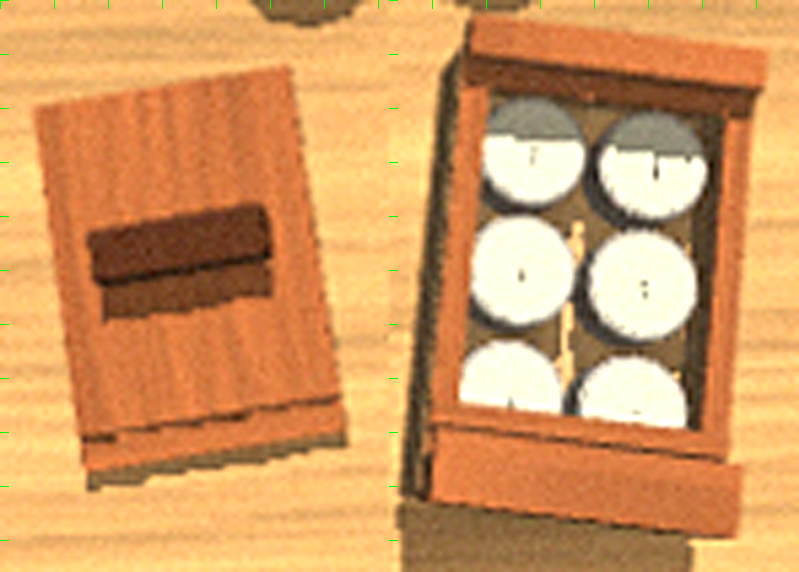

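```bash
cat > h.py <<'E'
from rig import camera_params
import numpy as np,cv2
from scipy.optimize import least_squares
def proj(P,n):
    p=camera_params(n);R=cv2.Rodrigues(np.array(p['rvec']))[0];c=np.atleast_2d(P)@R.T+np.array(p['tvec']).ravel()
    s=c[:,:2]/c[:,2:];s=s*(1+p['k1']*(s**2).sum(1,keepdims=True));K=p['mtx'];return s*K[0,0]+K[:2,2]
def T(q,L): # q=x,y,yaw ; L local pts with z
    L=np.array(L,float)/1000;c,s=np.cos(q[2]),np.sin(q[2])
    return np.c_[q[0]+c*L[:,0]-s*L[:,1],q[1]+s*L[:,0]+c*L[:,1],L[:,2]]
def fit(px,L,q0,n="top"):
    r=least_squares(lambda q:(proj(T(q,L),n)-px).ravel(),q0);return r.x,r.fun.reshape(-1,2)
E
python3 - <<'E'
from h import *
def c2(l,o=0): return np.array([[u/5.4-.4+(172 if u<389 else 314-72),v/5.4-.4+160] for u,v in l])
np.set_printoptions(precision=4,suppress=True)
board=c2([(36,106),(291,67),(340,398),(83,438)]);LB=[(77,60,14),(77,-60,14),(-77,-60,14),(-77,60,14)]
q,f=fit(board,LB,[.4,.1,0]);print("lid",q,f)
bat=c2([(88,232),(264,205)]);Lb=[(12,40,38),(12,-40,38)]
q2,f=fit(np.r_[board,bat],LB+Lb,q);print("lid+batten",q2,f)
rail=c2([(438,430),(741,465),(737,537),(432,500)]);LR=[(-83,64,94),(-83,-64,94),(-113,-64,94),(-113,64,94)]
cl=c2([(474,15),(767,50),(762,88),(470,53)]);LC=[(97,64,84),(97,-64,84),(79.5,-64,84),(79.5,64,84)]
q,f=fit(np.r_[rail,cl],LR+LC,[.4,-.2,0]);print("frame",q,f)
for n,u,v,z in(("candle",227,118,.085),("jar",338,110,.097),("bottle",290,267,.085)):
    r=least_squares(lambda q:(proj([q[0],q[1],z],"top")-[u,v]).ravel(),[.5,0]);print(n,r.x)
E
```

```text
lid [0.5468 0.1901 0.1328] [[-0.1066  0.1939]
 [ 0.2892 -0.149 ]
 [ 0.512  -0.1976]
 [-0.6941  0.1407]]
lid+batten [0.5466 0.1902 0.1325] [[-0.1528  0.2989]
 [ 0.2464 -0.0344]
 [ 0.4552 -0.0753]
 [-0.7541  0.2527]
 [-0.0249 -0.1188]
 [ 0.2259 -0.3281]]
frame [ 0.527  -0.1539 -0.147 ] [[-0.2538 -0.1673]
 [ 0.4898  0.0903]
 [ 0.1896  0.2289]
 [-0.4527  0.3203]
 [-0.2689 -0.2833]
 [ 0.0477 -0.2539]
 [ 0.4683  0.0228]
 [-0.2052 -0.024 ]]
candle [0.7461 0.1311]
jar [ 0.7544 -0.1308]
bottle [ 0.3947 -0.0043]
```

```bash
cat > plan.py <<'E'
import sys,numpy as np
# plan.py x y z psi  (current cmd) then targets x y z psi ...  -> chained fractions
a=list(map(float,sys.argv[1:]));P=[a[i:i+4] for i in range(0,len(a),4)]
for c,t in zip(P,P[1:]):
    s=c[3];d=np.subtract(t,c);X=[np.cos(s),np.sin(s)];Y=[np.sin(s),-np.cos(s)]
    print(np.round([d[:2]@X*2,d[:2]@Y*2,-d[2]*2],4).tolist(),"twist",round(-d[3]/(np.pi/2),4),"dist",np.linalg.norm(d[:3]).round(3))
E
python3 plan.py .19 -.648 .239 .2858  .41 -.335 .239 .1325  .5 0 .2 .1325  .5466 .1902 .09 .1325
```

```text
[0.5986, -0.4766, -0.0] twist 0.0976 dist 0.383
[0.2669, -0.6403, 0.078] twist -0.0 dist 0.349
[0.1426, -0.3648, 0.22] twist -0.0 dist 0.225
```

>>> carry_out:
  commands:
    - {"linear": [0.0748,-0.0596,0],"twist": 0.0976,"fingers": 100}
    - {"linear": [0.1496,-0.1191,0],"twist": 0.0976,"fingers": 100}
    - {"linear": [0.2245,-0.1787,0],"twist": 0.0976,"fingers": 100}
    - {"linear": [0.2993,-0.2383,0],"twist": 0.0976,"fingers": 100}
    - {"linear": [0.3741,-0.2979,0],"twist": 0.0976,"fingers": 100}
    - {"linear": [0.449,-0.3574,0],"twist": 0.0976,"fingers": 100}
    - {"linear": [0.5238,-0.417,0],"twist": 0.0976,"fingers": 100}
    - {"linear": [0.5986,-0.4766,0],"twist": 0.0976,"fingers": 100}

```text
time: 0.9
tool_pos: [0.4109, -0.3326, 0.239]
ee_rot: [-3.141, 0.0, 0.132]
ft_force: [-0.2, -0.4, -0.5]
gripper_width: 0.0854
finger_force: 0.0
```

>>> carry_out:
  commands:
    - {"linear": [0.0334,-0.08,0.01],"twist": 0,"fingers": 100}
    - {"linear": [0.0667,-0.16,0.02],"twist": 0,"fingers": 100}
    - {"linear": [0.1,-0.24,0.03],"twist": 0,"fingers": 100}
    - {"linear": [0.1334,-0.32,0.04],"twist": 0,"fingers": 100}
    - {"linear": [0.1668,-0.4,0.05],"twist": 0,"fingers": 100}
    - {"linear": [0.2,-0.48,0.06],"twist": 0,"fingers": 100}
    - {"linear": [0.2335,-0.56,0.07],"twist": 0,"fingers": 100}
    - {"linear": [0.2669,-0.6403,0.078],"twist": 0,"fingers": 100}

```text
time: 1.7
tool_pos: [0.5, 0.0023, 0.1997]
ee_rot: [-3.141, 0.001, 0.132]
ft_force: [1.1, -0.4, 0.0]
gripper_width: 0.0854
finger_force: 0.0
```

>>> carry_out:
  commands:
    - {"linear": [0.024,-0.061,0.037],"twist": 0,"fingers": 100}
    - {"linear": [0.048,-0.122,0.074],"twist": 0,"fingers": 100}
    - {"linear": [0.072,-0.183,0.11],"twist": 0,"fingers": 100}
    - {"linear": [0.095,-0.244,0.147],"twist": 0,"fingers": 100}
    - {"linear": [0.119,-0.304,0.184],"twist": 0,"fingers": 100}
    - {"linear": [0.1426,-0.3648,0.22],"twist": 0,"fingers": 100}
    - {"linear": [0.1426,-0.3648,0.22],"twist": 0,"fingers": 100}
    - {"linear": [0.1426,-0.3648,0.22],"twist": 0,"fingers": 100}

```text
time: 2.5
tool_pos: [0.5461, 0.191, 0.0892]
ee_rot: [3.141, 0.002, 0.134]
ft_force: [-0.4, -0.4, -0.2]
gripper_width: 0.0854
finger_force: 0.0
```

```bash
python3 - <<'E'
from rig import *
import cv2,numpy as np
t=read_camera("top");s=read_camera("side");print({k:np.round(v,4) for k,v in read_state().items() if k in("tool_pos","ee_rot","time","ft_force","joint_positions")})
a=cv2.resize(t[150:270,150:260],None,fx=3.5,fy=3.5);b=cv2.resize(s[80:230,170:290],(336,420))
cv2.imwrite("pics/hover.png",cv2.convertScaleAbs(np.hstack([a,b]),alpha=1.6))
E
```

```text
{'time': np.float64(2.6), 'joint_positions': array([ 1.5940e-01,  2.4540e-01,  1.9205e+00, -4.0000e-04,  9.7520e-01,
        1.5983e+00]), 'tool_pos': array([0.5471, 0.1901, 0.0908]), 'ee_rot': array([ 3.1413e+00, -5.0000e-04,  1.3210e-01]), 'ft_force': array([ 0.5369, -0.2055,  0.3029])}
```

View pics/hover.png

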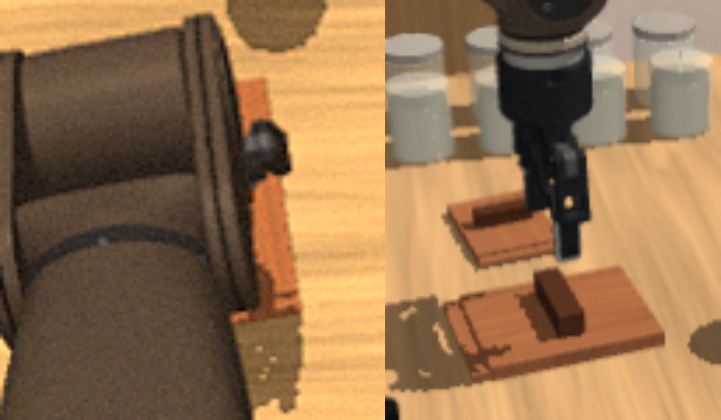

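```bash
python3 - <<'E'
from h import *
q=[.5471,.1901,.132]
for z in(82,95):print(z,proj(T(q,[(-11,-43,z),(11,-43,z),(-11,-57,z),(11,-57,z)]),"side").round(1).tolist())
b=proj(T([.5466,.1902,.1325],[(12,40,38),(12,-40,38),(-12,-40,38),(-12,40,38),(-12,-40,14),(12,-40,14)]),"side")
print("batten model crop px",((b-[170,80])*2.8+[385,0]).round(0).tolist())
E
```

```text
82 [[230.1, 177.6], [239.2, 175.9], [231.8, 180.6], [241.0, 178.8]]
95 [[229.8, 172.7], [239.0, 171.0], [231.5, 175.7], [240.8, 174.0]]
batten model crop px [[554.0, 265.0], [580.0, 311.0], [553.0, 316.0], [528.0, 270.0], [554.0, 340.0], [581.0, 335.0]]
```

>>> carry_out:
  commands:
    - {"linear": [0,0,0.03],"twist": 0,"fingers": 100}
    - {"linear": [0,0,0.06],"twist": 0,"fingers": 100}
    - {"linear": [0,0,0.085],"twist": 0,"fingers": 100}
    - {"linear": [0,0,0.1],"twist": 0,"fingers": 100}
    - {"linear": [0,0,0.108],"twist": 0,"fingers": 100}
    - {"linear": [0,0,0.112],"twist": 0,"fingers": 100}
    - {"linear": [0,0,0.116],"twist": 0,"fingers": 100}
    - {"linear": [0,0,0.118],"twist": 0,"fingers": 100}

```text
time: 3.4
tool_pos: [0.5472, 0.1907, 0.0316]
ee_rot: [-3.142, -0.001, 0.133]
ft_force: [0.4, -0.3, -0.4]
gripper_width: 0.0854
finger_force: 0.0
```

>>> carry_out:
  commands:
    - {"linear": [0,0,0.004],"twist": 0,"fingers": 100}
    - {"linear": [0,0,0.008],"twist": 0,"fingers": 100}
    - {"linear": [0,0,0.012],"twist": 0,"fingers": 100}
    - {"linear": [0,0,0.016],"twist": 0,"fingers": 100}
    - {"linear": [0,0,0.02],"twist": 0,"fingers": 100}
    - {"linear": [0,0,0.024],"twist": 0,"fingers": 100}
    - {"linear": [0,0,0.028],"twist": 0,"fingers": 100}
    - {"linear": [0,0,0.03],"twist": 0,"fingers": 100}

```text
time: 4.2
tool_pos: [0.5467, 0.1906, 0.016]
ee_rot: [-3.142, 0.0, 0.132]
ft_force: [0.2, 0.1, 0.2]
gripper_width: 0.086
finger_force: 0.0
```

>>> carry_out:
  commands:
    - {"linear": [0,0,0],"twist": 0,"fingers": 60}
    - {"linear": [0,0,0],"twist": 0,"fingers": 60}
    - {"linear": [0,0,0],"twist": 0,"fingers": 60}
    - {"linear": [0,0,0],"twist": 0,"fingers": 60}
    - {"linear": [0,0,0],"twist": 0,"fingers": 60}
    - {"linear": [0,0,-0.005],"twist": 0,"fingers": 60}
    - {"linear": [0,0,-0.01],"twist": 0,"fingers": 60}
    - {"linear": [0,0,-0.02],"twist": 0,"fingers": 60}
  force: 25

```text
time: 5.0
tool_pos: [0.5462, 0.1904, 0.026]
ee_rot: [3.141, 0.002, 0.132]
ft_force: [-0.4, 0.1, -3.3]
gripper_width: 0.0794
finger_force: 32.7
```

```bash
python3 plan.py .5466 .1902 .026 .1325 .53 .02 .19 .75  .5084 -.2795 .17 1.4238 .5084 -.2795 .100 1.4238
```

```text
[-0.0779, 0.333, -0.328] twist -0.3931 dist 0.237
[-0.4399, 0.4088, 0.04] twist -0.429 dist 0.301
[0.0, 0.0, 0.14] twist -0.0 dist 0.07
```

>>> carry_out:
  commands:
    - {"linear": [-0.005,0.02,-0.05],"twist": -0.01,"fingers": 60}
    - {"linear": [-0.015,0.06,-0.11],"twist": -0.06,"fingers": 60}
    - {"linear": [-0.026,0.11,-0.17],"twist": -0.12,"fingers": 60}
    - {"linear": [-0.038,0.165,-0.225],"twist": -0.19,"fingers": 60}
    - {"linear": [-0.052,0.22,-0.27],"twist": -0.26,"fingers": 60}
    - {"linear": [-0.064,0.275,-0.3],"twist": -0.32,"fingers": 60}
    - {"linear": [-0.073,0.315,-0.32],"twist": -0.37,"fingers": 60}
    - {"linear": [-0.0779,0.333,-0.328],"twist": -0.3931,"fingers": 60}

```text
time: 5.8
tool_pos: [0.5307, 0.0186, 0.1924]
ee_rot: [3.139, -0.002, 0.75]
ft_force: [0.2, 0.4, -2.4]
gripper_width: 0.0795
finger_force: 33.3
```

>>> carry_out:
  commands:
    - {"linear": [-0.03,0.028,0],"twist": -0.03,"fingers": 60}
    - {"linear": [-0.09,0.08,0],"twist": -0.09,"fingers": 60}
    - {"linear": [-0.16,0.15,0.01],"twist": -0.16,"fingers": 60}
    - {"linear": [-0.235,0.218,0.02],"twist": -0.23,"fingers": 60}
    - {"linear": [-0.31,0.288,0.03],"twist": -0.3,"fingers": 60}
    - {"linear": [-0.38,0.353,0.04],"twist": -0.37,"fingers": 60}
    - {"linear": [-0.425,0.395,0.04],"twist": -0.415,"fingers": 60}
    - {"linear": [-0.4399,0.4088,0.04],"twist": -0.429,"fingers": 60}

```text
time: 6.6
tool_pos: [0.5078, -0.2826, 0.1705]
ee_rot: [3.141, 0.001, 1.422]
ft_force: [1.8, 0.7, -2.6]
gripper_width: 0.0794
finger_force: 33.3
```

>>> carry_out:
  commands:
    - {"linear": [0,0,0.01],"twist": 0,"fingers": 60}
    - {"linear": [0,0,0.03],"twist": 0,"fingers": 60}
    - {"linear": [0,0,0.055],"twist": 0,"fingers": 60}
    - {"linear": [0,0,0.08],"twist": 0,"fingers": 60}
    - {"linear": [0,0,0.105],"twist": 0,"fingers": 60}
    - {"linear": [0,0,0.125],"twist": 0,"fingers": 60}
    - {"linear": [0,0,0.137],"twist": 0,"fingers": 60}
    - {"linear": [0,0,0.14],"twist": 0,"fingers": 60}

```text
time: 7.4
tool_pos: [0.5082, -0.2786, 0.0991]
ee_rot: [-3.14, -0.001, 1.424]
ft_force: [-0.4, 0.4, -3.3]
gripper_width: 0.0793
finger_force: 33.3
```

```bash
python3 - <<'E'
from rig import *
import cv2,numpy as np
t=read_camera("top");s=read_camera("side");print({k:np.round(v,4) for k,v in read_state().items() if k in("tool_pos","ee_rot","time","ft_force","moment")})
a=cv2.resize(t[150:320,300:450],(400,453));b=cv2.resize(s[180:384,130:330],(444,453))
cv2.imwrite("pics/tilt0.png",cv2.convertScaleAbs(cv2.resize(np.hstack([a,b]),None,fx=.94,fy=.94),alpha=1.6))
E
```

```text
{'time': np.float64(7.5), 'tool_pos': array([ 0.5087, -0.2791,  0.1003]), 'ee_rot': array([-3.1416,  0.    ,  1.4238]), 'ft_force': array([-0.0031, -0.3913, -2.3662]), 'moment': array([-0.0136,  0.0231,  0.0149])}
```

View pics/tilt0.png

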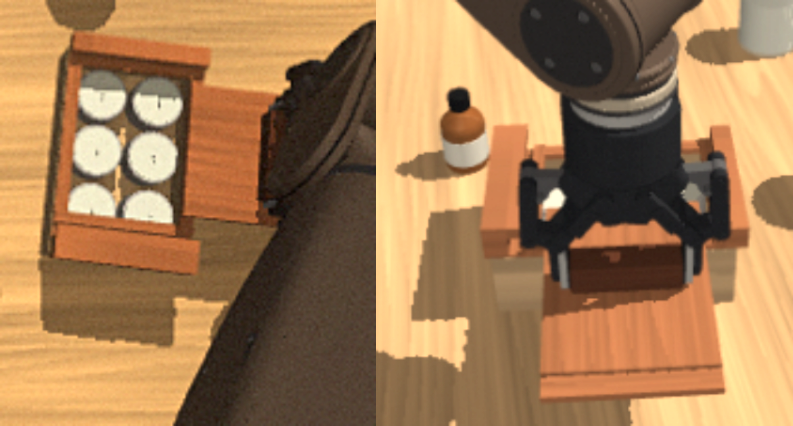

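The lid's cleat end is over the crate's side strip, between rail and cleat. In the picture its edge is at about (190,150) and the tongue hangs free on the robot's outer side. I'll lower it gently so that the lid turns in the pads.

>>> carry_out:
  commands:
    - {"linear": [0,0,0.008],"twist": 0,"fingers": 60}
    - {"linear": [0,0,0.016],"twist": 0,"fingers": 60}
    - {"linear": [0,0,0.022],"twist": 0,"fingers": 60}
    - {"linear": [0,0,0.026],"twist": 0,"fingers": 60}
    - {"linear": [0,0,0.029],"twist": 0,"fingers": 60}
    - {"linear": [0,0,0.032],"twist": 0,"fingers": 60}
    - {"linear": [0,0,0.034],"twist": 0,"fingers": 60}
    - {"linear": [0,0,0.036],"twist": 0,"fingers": 60}
  force: 22

```text
time: 8.3
tool_pos: [0.5087, -0.2794, 0.0833]
ee_rot: [-3.141, 0.0, 1.424]
ft_force: [-2.6, -1.0, 3.1]
gripper_width: 0.0793
finger_force: 34.1
```

>>> carry_out:
  commands:
    - {"linear": [0,0,0.001],"twist": 0,"fingers": 60}
    - {"linear": [0,0,0.002],"twist": 0,"fingers": 60}
    - {"linear": [0,0,0.003],"twist": 0,"fingers": 60}
    - {"linear": [0,0,0.004],"twist": 0,"fingers": 60}
    - {"linear": [0,0,0.004],"twist": 0,"fingers": 60}
    - {"linear": [0,0,0.004],"twist": 0,"fingers": 60}
    - {"linear": [0,0,0.004],"twist": 0,"fingers": 60}
    - {"linear": [0,0,0.004],"twist": 0,"fingers": 60}
  force: 20

```text
time: 9.1
tool_pos: [0.5091, -0.2801, 0.0811]
ee_rot: [3.14, 0.002, 1.424]
ft_force: [-3.0, -4.3, 3.8]
gripper_width: 0.0795
finger_force: 34.4
```

>>> carry_out:
  commands:
    - {"linear": [0,0,0.002],"twist": 0,"fingers": 60}
    - {"linear": [0,0,0.004],"twist": 0,"fingers": 60}
    - {"linear": [0,0,0.006],"twist": 0,"fingers": 60}
    - {"linear": [0,0,0.008],"twist": 0,"fingers": 60}
    - {"linear": [0,0,0.01],"twist": 0,"fingers": 60}
    - {"linear": [0,0,0.011],"twist": 0,"fingers": 60}
    - {"linear": [0,0,0.012],"twist": 0,"fingers": 60}
    - {"linear": [0,0,0.012],"twist": 0,"fingers": 60}

```text
time: 9.9
tool_pos: [0.5097, -0.2807, 0.0754]
ee_rot: [3.138, 0.003, 1.424]
ft_force: [-1.7, -5.5, 5.4]
gripper_width: 0.0795
finger_force: 34.8
```

```bash
python3 - <<'E'
from rig import *
import cv2,numpy as np
s=read_camera("side")
print({k:np.round(v,4) for k,v in read_state().items() if k in("tool_pos","ee_rot","time","ft_force","moment")})
cv2.imwrite("pics/tilt1.png",cv2.convertScaleAbs(cv2.resize(s[230:384,150:330],None,fx=3.5,fy=3.5),alpha=1.6))
E
```

```text
{'time': np.float64(9.95), 'tool_pos': array([ 0.5097, -0.2807,  0.0754]), 'ee_rot': array([3.1378, 0.0032, 1.4235]), 'ft_force': array([-1.9104, -5.8409,  4.8908]), 'moment': array([-0.4945,  0.3221,  0.1319])}
```

View pics/tilt1.png

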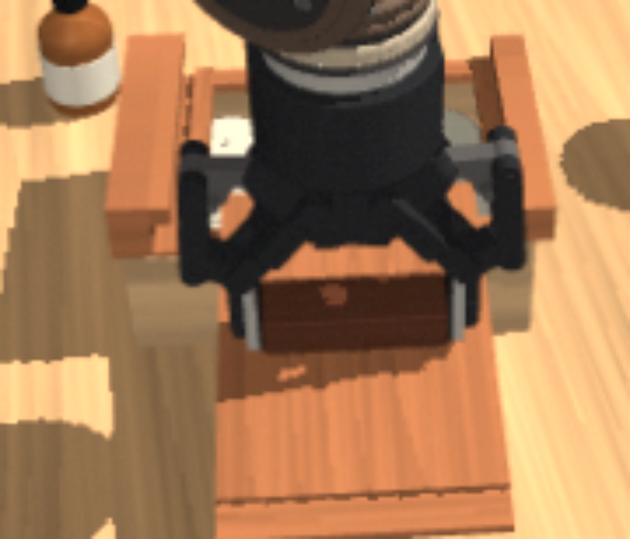

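```bash
cat >> h.py <<'E'
def lidpts(tcp,psi,th,L,zp=29.,dz=16.,dx=0.):  # th: cleat end up; pivot at lid z=zp; TCP is lid z=dz
    L=np.array(L,float)-[dx,0,zp];c,s=np.cos(th),np.sin(th)
    M=np.c_[c*L[:,0]-s*L[:,2],L[:,1],s*L[:,0]+c*L[:,2]]
    M[:,2]+=zp-dz
    W=T([tcp[0],tcp[1],psi],M);W[:,2]+=tcp[2];return W
E
python3 - <<'E'
from h import *
px=np.array([(217,500),(510,485)])/3.5+[150,230]-.36
L=[(-77,60,14),(-77,-60,14)]
print(px)
for dx in(-2,0,2):
  for th in(0,.1,.15,.2,.25):print(dx,th,proj(lidpts([.5097,-.2807,.0754],1.4238,th,L,dx=dx),"side").round(1).tolist())
E
```

```text
[[211.64       372.49714286]
 [295.35428571 368.21142857]]
-2 0 [[209.4, 370.6], [295.4, 366.5]]
-2 0.1 [[209.9, 372.6], [295.0, 368.5]]
-2 0.15 [[210.1, 373.4], [294.8, 369.3]]
-2 0.2 [[210.3, 374.0], [294.6, 370.0]]
-2 0.25 [[210.5, 374.5], [294.4, 370.5]]
0 0 [[209.4, 371.8], [295.5, 367.7]]
0 0.1 [[209.8, 373.9], [295.2, 369.8]]
0 0.15 [[210.1, 374.7], [295.0, 370.6]]
0 0.2 [[210.3, 375.4], [294.8, 371.3]]
0 0.25 [[210.5, 375.9], [294.5, 371.9]]
2 0 [[209.3, 373.0], [295.7, 368.9]]
2 0.1 [[209.8, 375.2], [295.3, 371.1]]
2 0.15 [[210.0, 376.0], [295.1, 372.0]]
2 0.2 [[210.3, 376.7], [294.9, 372.7]]
2 0.25 [[210.5, 377.3], [294.7, 373.3]]
```

>>> carry_out:
  commands:
    - {"linear": [0,0,0.002],"twist": 0,"fingers": 60}
    - {"linear": [0,0,0.004],"twist": 0,"fingers": 60}
    - {"linear": [0,0,0.006],"twist": 0,"fingers": 60}
    - {"linear": [0,0,0.008],"twist": 0,"fingers": 60}
    - {"linear": [0,0,0.009],"twist": 0,"fingers": 60}
    - {"linear": [0,0,0.01],"twist": 0,"fingers": 60}
    - {"linear": [0,0,0.01],"twist": 0,"fingers": 60}
    - {"linear": [0,0,0.01],"twist": 0,"fingers": 60}

```text
time: 10.75
tool_pos: [0.51, -0.2813, 0.0707]
ee_rot: [3.137, 0.004, 1.424]
ft_force: [-2.4, -5.1, 4.9]
gripper_width: 0.0794
finger_force: 35.4
```

```bash
python3 plan.py .5084 -.2795 .069 1.4238 .5084 -.2795 .19 .717 .5517 -.1576 .18 -.147
```

```text
[0.0, 0.0, -0.242] twist 0.45 dist 0.121
[0.2255, -0.1269, 0.02] twist 0.55 dist 0.13
```

>>> carry_out:
  commands:
    - {"linear": [0,0,-0.02],"twist": 0,"fingers": 60}
    - {"linear": [0,0,-0.06],"twist": 0,"fingers": 60}
    - {"linear": [0,0,-0.11],"twist": 0,"fingers": 60}
    - {"linear": [0,0,-0.16],"twist": 0.06,"fingers": 60}
    - {"linear": [0,0,-0.205],"twist": 0.15,"fingers": 60}
    - {"linear": [0,0,-0.23],"twist": 0.24,"fingers": 60}
    - {"linear": [0,0,-0.242],"twist": 0.33,"fingers": 60}
    - {"linear": [0,0,-0.242],"twist": 0.4,"fingers": 60}
  force: 25

```text
time: 11.55
tool_pos: [0.5091, -0.2779, 0.1902]
ee_rot: [-3.141, -0.002, 0.79]
ft_force: [0.4, 0.3, -3.4]
gripper_width: 0.0796
finger_force: 34.3
```

```bash
python3 plan.py .5084 -.2795 .19 .7955 .5517 -.1576 .18 -.147
```

```text
[0.2347, -0.1088, 0.02] twist 0.6 dist 0.13
```

>>> carry_out:
  commands:
    - {"linear": [0.02,-0.01,0],"twist": 0.06,"fingers": 60}
    - {"linear": [0.06,-0.028,0],"twist": 0.15,"fingers": 60}
    - {"linear": [0.11,-0.051,0.005],"twist": 0.24,"fingers": 60}
    - {"linear": [0.16,-0.074,0.01],"twist": 0.33,"fingers": 60}
    - {"linear": [0.2,-0.093,0.015],"twist": 0.42,"fingers": 60}
    - {"linear": [0.225,-0.104,0.02],"twist": 0.51,"fingers": 60}
    - {"linear": [0.2347,-0.1088,0.02],"twist": 0.58,"fingers": 60}
    - {"linear": [0.2347,-0.1088,0.02],"twist": 0.6,"fingers": 60}

```text
time: 12.35
tool_pos: [0.5513, -0.1544, 0.1782]
ee_rot: [-3.138, 0.003, -0.148]
ft_force: [-0.1, -0.1, -3.0]
gripper_width: 0.0792
finger_force: 34.3
```

```bash
python3 - <<'E'
from rig import *
import cv2,numpy as np
s=read_camera("side")
print({k:np.round(v,4) for k,v in read_state().items() if k in("tool_pos","ee_rot","time","ft_force","moment")})
cv2.imwrite("pics/tilt2.png",cv2.convertScaleAbs(cv2.resize(s[150:330,150:350],None,fx=3.3,fy=3.3,interpolation=cv2.INTER_CUBIC),alpha=1.6))
E
```

```text
{'time': np.float64(12.4), 'tool_pos': array([ 0.5513, -0.1549,  0.1783]), 'ee_rot': array([-3.1386e+00,  2.7000e-03, -1.4840e-01]), 'ft_force': array([ 0.0247, -0.6191, -2.3678]), 'moment': array([ 0.0214,  0.0604, -0.064 ])}
```

View pics/tilt2.png

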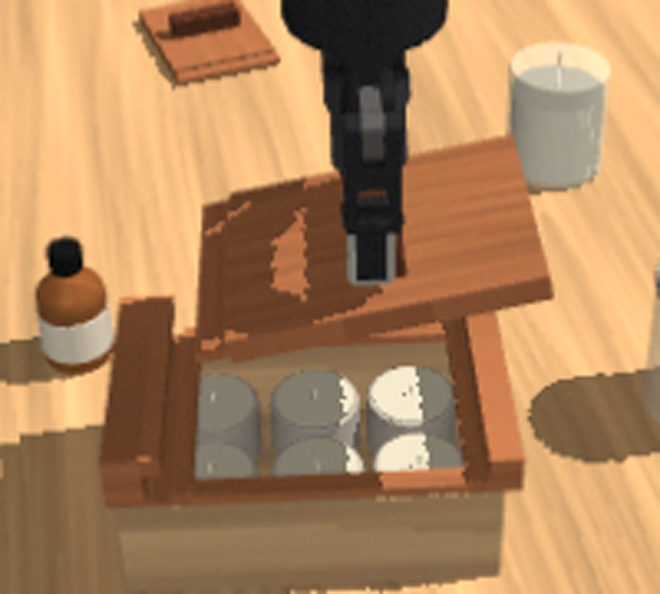

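```bash
python3 - <<'E'
from h import *
np.set_printoptions(precision=3,suppress=True)
px=np.array([(518,137),(551,298),(233,359),(233,190)])/3.3+150-.35
L=[(77,60,14),(77,-60,0),(-77,-60,0),(-77,60,14)]
f=lambda v:(proj(lidpts([.5513+v[2],-.1549+v[3],.1783+v[1]],-.1477,v[0],L),"side")-px).ravel()
r=least_squares(f,[.2,0,0,0]);print(r.x,r.fun)
# check side calibration bias using rail / cleat near corners
F=[.527,-.1539,-.147]
P=T(F,[(-113,-64,94),(-83,-64,94),(79.5,-64,84),(97,-64,84)]);print(((proj(P,"side")-150+.35)*3.3).round(0))
E
```

```text
[ 0.182 -0.003  0.006  0.007] [-1.142 -0.238  0.855  0.416  0.38  -0.288 -0.251  0.092]
[[ 93. 462.]
 [154. 460.]
 [485. 460.]
 [520. 459.]]
```

```bash
python3 plan.py .5517 -.1576 .18 -.147 .5389 -.1557 .110 -.147; python3 -c "
from rig import *;s=read_state();print(s['tool_pos'],s['ee_rot'])"
```

```text
[-0.0259, -0.0, 0.14] twist -0.0 dist 0.071
[ 0.55127932 -0.15486448  0.17829406] [-3.13858135e+00  2.67154458e-03 -1.48401744e-01]
```

>>> carry_out:
  commands:
    - {"linear": [-0.01,0,0.02],"twist": 0,"fingers": 60}
    - {"linear": [-0.0259,0,0.04],"twist": 0,"fingers": 60}
    - {"linear": [-0.0259,0,0.07],"twist": 0,"fingers": 60}
    - {"linear": [-0.0259,0,0.095],"twist": 0,"fingers": 60}
    - {"linear": [-0.0259,0,0.115],"twist": 0,"fingers": 60}
    - {"linear": [-0.0259,0,0.13],"twist": 0,"fingers": 60}
    - {"linear": [-0.0259,0,0.138],"twist": 0,"fingers": 60}
    - {"linear": [-0.0259,0,0.14],"twist": 0,"fingers": 60}

```text
time: 13.2
tool_pos: [0.5391, -0.1553, 0.1098]
ee_rot: [-3.141, 0.001, -0.147]
ft_force: [-0.5, 0.5, -3.2]
gripper_width: 0.0794
finger_force: 34.3
```

Clear so far. Next I'll feel for the ledge by going down slowly.

>>> carry_out:
  commands:
    - {"linear": [0,0,0.003],"twist": 0,"fingers": 60}
    - {"linear": [0,0,0.006],"twist": 0,"fingers": 60}
    - {"linear": [0,0,0.009],"twist": 0,"fingers": 60}
    - {"linear": [0,0,0.012],"twist": 0,"fingers": 60}
    - {"linear": [0,0,0.015],"twist": 0,"fingers": 60}
    - {"linear": [0,0,0.018],"twist": 0,"fingers": 60}
    - {"linear": [0,0,0.018],"twist": 0,"fingers": 60}
    - {"linear": [0,0,0.018],"twist": 0,"fingers": 60}

```text
time: 14.0
tool_pos: [0.5391, -0.1553, 0.1013]
ee_rot: [-3.142, 0.0, -0.147]
ft_force: [0.2, -0.8, -2.4]
gripper_width: 0.0796
finger_force: 34.3
```

>>> carry_out:
  commands:
    - {"linear": [0,0,0.002],"twist": 0,"fingers": 60}
    - {"linear": [0,0,0.004],"twist": 0,"fingers": 60}
    - {"linear": [0,0,0.005],"twist": 0,"fingers": 60}
    - {"linear": [0,0,0.006],"twist": 0,"fingers": 60}
    - {"linear": [0,0,0.007],"twist": 0,"fingers": 60}
    - {"linear": [0,0,0.007],"twist": 0,"fingers": 60}
    - {"linear": [0,0,0.007],"twist": 0,"fingers": 60}
    - {"linear": [0,0,0.007],"twist": 0,"fingers": 60}

```text
time: 14.8
tool_pos: [0.5397, -0.1554, 0.0984]
ee_rot: [3.141, -0.002, -0.147]
ft_force: [0.7, 0.9, 2.5]
gripper_width: 0.0792
finger_force: 34.9
```

>>> carry_out:
  commands:
    - {"linear": [0,0,-0.005],"twist": 0,"fingers": 60}
    - {"linear": [0,0,-0.01],"twist": 0,"fingers": 60}
    - {"linear": [-0.005,0,-0.01],"twist": 0,"fingers": 60}
    - {"linear": [-0.01,0,-0.01],"twist": 0,"fingers": 60}
    - {"linear": [-0.015,0,-0.01],"twist": 0,"fingers": 60}
    - {"linear": [-0.02,0,-0.01],"twist": 0,"fingers": 60}
    - {"linear": [-0.024,0,-0.01],"twist": 0,"fingers": 60}
    - {"linear": [-0.024,0,-0.01],"twist": 0,"fingers": 60}

```text
time: 15.6
tool_pos: [0.5269, -0.1534, 0.1027]
ee_rot: [-3.142, 0.0, -0.147]
ft_force: [-0.6, 1.1, -2.1]
gripper_width: 0.0794
finger_force: 34.3
```

>>> carry_out:
  commands:
    - {"linear": [-0.001,0,0],"twist": 0,"fingers": 60}
    - {"linear": [-0.002,0,0],"twist": 0,"fingers": 60}
    - {"linear": [-0.003,0,0],"twist": 0,"fingers": 60}
    - {"linear": [-0.004,0,0],"twist": 0,"fingers": 60}
    - {"linear": [-0.005,0,0],"twist": 0,"fingers": 60}
    - {"linear": [-0.006,0,0],"twist": 0,"fingers": 60}
    - {"linear": [-0.007,0,0],"twist": 0,"fingers": 60}
    - {"linear": [-0.008,0,0],"twist": 0,"fingers": 60}

```text
time: 16.4
tool_pos: [0.5232, -0.1529, 0.1028]
ee_rot: [-3.142, -0.0, -0.147]
ft_force: [-0.0, 0.1, -2.1]
gripper_width: 0.0792
finger_force: 34.3
```

>>> carry_out:
  commands:
    - {"linear": [-0.001,0,0],"twist": 0,"fingers": 60}
    - {"linear": [-0.002,0,0],"twist": 0,"fingers": 60}
    - {"linear": [-0.003,0,0],"twist": 0,"fingers": 60}
    - {"linear": [-0.004,0,0],"twist": 0,"fingers": 60}
    - {"linear": [-0.004,0,0],"twist": 0,"fingers": 60}
    - {"linear": [-0.004,0,0],"twist": 0,"fingers": 60}
    - {"linear": [-0.004,0,0],"twist": 0,"fingers": 60}
    - {"linear": [-0.004,0,0],"twist": 0,"fingers": 60}

```text
time: 17.2
tool_pos: [0.5213, -0.1526, 0.1028]
ee_rot: [3.142, -0.0, -0.147]
ft_force: [-0.0, 0.2, -3.3]
gripper_width: 0.0796
finger_force: 34.3
```

>>> carry_out:
  commands:
    - {"linear": [-0.001,0,0],"twist": 0,"fingers": 60}
    - {"linear": [-0.002,0,0],"twist": 0,"fingers": 60}
    - {"linear": [-0.003,0,0],"twist": 0,"fingers": 60}
    - {"linear": [-0.004,0,0],"twist": 0,"fingers": 60}
    - {"linear": [-0.005,0,0],"twist": 0,"fingers": 60}
    - {"linear": [-0.005,0,0],"twist": 0,"fingers": 60}
    - {"linear": [-0.005,0,0],"twist": 0,"fingers": 60}
    - {"linear": [-0.005,0,0],"twist": 0,"fingers": 60}

```text
time: 18.0
tool_pos: [0.5201, -0.1526, 0.1036]
ee_rot: [3.141, -0.004, -0.148]
ft_force: [5.6, -0.7, -2.6]
gripper_width: 0.0799
finger_force: 34.3
```

The tongue touched the groove bottom with 5.6 N, after sliding freely until then. I'll ease off and lower the cleat end along the arc.

>>> carry_out:
  commands:
    - {"linear": [0.002,0,0],"twist": 0,"fingers": 60}
    - {"linear": [0.004,0,0.003],"twist": 0,"fingers": 60}
    - {"linear": [0.004,0,0.006],"twist": 0,"fingers": 60}
    - {"linear": [0.005,0,0.009],"twist": 0,"fingers": 60}
    - {"linear": [0.0065,0,0.012],"twist": 0,"fingers": 60}
    - {"linear": [0.008,0,0.015],"twist": 0,"fingers": 60}
    - {"linear": [0.009,0,0.018],"twist": 0,"fingers": 60}
    - {"linear": [0.0094,0,0.019],"twist": 0,"fingers": 60}
  force: 20

```text
time: 18.8
tool_pos: [0.5242, -0.1532, 0.0938]
ee_rot: [3.141, -0.002, -0.147]
ft_force: [2.6, 0.4, 3.9]
gripper_width: 0.0797
finger_force: 35.3
```

>>> carry_out:
  commands:
    - {"linear": [0.001,0,0.002],"twist": 0,"fingers": 60}
    - {"linear": [0.002,0,0.004],"twist": 0,"fingers": 60}
    - {"linear": [0.003,0,0.006],"twist": 0,"fingers": 60}
    - {"linear": [0.004,0,0.008],"twist": 0,"fingers": 60}
    - {"linear": [0.0048,0,0.01],"twist": 0,"fingers": 60}
    - {"linear": [0.0054,0,0.012],"twist": 0,"fingers": 60}
    - {"linear": [0.0054,0,0.013],"twist": 0,"fingers": 60}
    - {"linear": [0.0054,0,0.013],"twist": 0,"fingers": 60}

```text
time: 19.6
tool_pos: [0.5263, -0.1536, 0.0868]
ee_rot: [3.141, -0.001, -0.147]
ft_force: [4.9, -0.7, 4.2]
gripper_width: 0.0792
finger_force: 35.4
```

```bash
python3 - <<'E'
from rig import *
import cv2,numpy as np
s=read_camera("side")
print({k:np.round(v,4) for k,v in read_state().items() if k in("tool_pos","ee_rot","time","ft_force","moment")})
cv2.imwrite("pics/down.png",cv2.convertScaleAbs(cv2.resize(s[200:350,160:330],None,fx=3.8,fy=3.8,interpolation=cv2.INTER_CUBIC),alpha=1.6))
E
```

```text
{'time': np.float64(19.65), 'tool_pos': array([ 0.5263, -0.1536,  0.0868]), 'ee_rot': array([ 3.1412e+00, -6.0000e-04, -1.4690e-01]), 'ft_force': array([ 4.5938, -1.736 ,  4.8947]), 'moment': array([-0.1684, -0.3853, -0.0115])}
```

View pics/down.png

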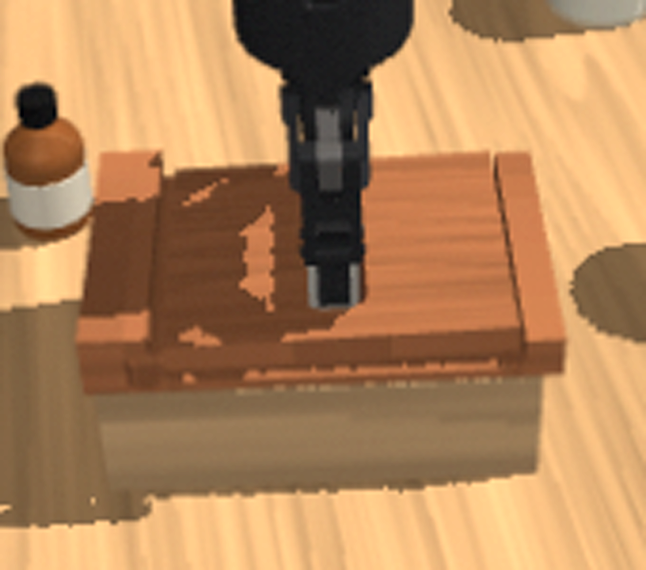

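>>> carry_out:
  commands:
    - {"linear": [0.001,0,0.001],"twist": 0,"fingers": 60}
    - {"linear": [0.001,0,0.002],"twist": 0,"fingers": 60}
    - {"linear": [0.001,0,0.003],"twist": 0,"fingers": 60}
    - {"linear": [0.001,0,0.004],"twist": 0,"fingers": 60}
    - {"linear": [0.001,0,0.004],"twist": 0,"fingers": 60}
    - {"linear": [0.001,0,0.004],"twist": 0,"fingers": 60}
    - {"linear": [0.001,0,0.004],"twist": 0,"fingers": 60}
    - {"linear": [0.001,0,0.004],"twist": 0,"fingers": 60}

```text
time: 20.45
tool_pos: [0.5269, -0.1536, 0.0852]
ee_rot: [3.141, -0.001, -0.147]
ft_force: [4.1, -2.1, 5.2]
gripper_width: 0.0792
finger_force: 35.7
```

>>> carry_out:
  commands:
    - {"linear": [0,0,0.001],"twist": 0,"fingers": 60}
    - {"linear": [0,0,0.002],"twist": 0,"fingers": 60}
    - {"linear": [0,0,0.003],"twist": 0,"fingers": 60}
    - {"linear": [0,0,0.004],"twist": 0,"fingers": 60}
    - {"linear": [0,0,0.004],"twist": 0,"fingers": 60}
    - {"linear": [0,0,0.004],"twist": 0,"fingers": 60}
    - {"linear": [0,0,0.004],"twist": 0,"fingers": 60}
    - {"linear": [0,0,0.004],"twist": 0,"fingers": 60}

```text
time: 21.25
tool_pos: [0.5269, -0.1536, 0.0852]
ee_rot: [3.141, 0.001, -0.147]
ft_force: [-1.7, 0.1, 15.0]
gripper_width: 0.0792
finger_force: 37.0
```

Seated: about 17 N of press and no further travel. I'll ease the press, release and retreat upward.

>>> carry_out:
  commands:
    - {"linear": [0,0,-0.002],"twist": 0,"fingers": 60}
    - {"linear": [0,0,-0.005],"twist": 0,"fingers": 60}
    - {"linear": [0,0,-0.005],"twist": 0,"fingers": 60}
    - {"linear": [0,0,-0.005],"twist": 0,"fingers": 100}
    - {"linear": [0,0,-0.005],"twist": 0,"fingers": 100}
    - {"linear": [0,0,-0.005],"twist": 0,"fingers": 100}
    - {"linear": [0,0,-0.005],"twist": 0,"fingers": 100}
    - {"linear": [0,0,-0.005],"twist": 0,"fingers": 100}

```text
time: 22.05
tool_pos: [0.5262, -0.1531, 0.0848]
ee_rot: [-3.141, 0.001, -0.147]
ft_force: [1.2, -0.1, 0.4]
gripper_width: 0.0853
finger_force: 0.0
```

>>> carry_out:
  commands:
    - {"linear": [0,0,-0.01],"twist": 0,"fingers": 100}
    - {"linear": [0,0,-0.025],"twist": 0,"fingers": 100}
    - {"linear": [0,0,-0.05],"twist": 0,"fingers": 100}
    - {"linear": [0,0,-0.09],"twist": 0,"fingers": 100}
    - {"linear": [0,0,-0.14],"twist": 0,"fingers": 100}
    - {"linear": [0,0,-0.19],"twist": 0,"fingers": 100}
    - {"linear": [0,0,-0.22],"twist": 0,"fingers": 100}
    - {"linear": [0,0,-0.22],"twist": 0,"fingers": 100}

```text
time: 22.85
tool_pos: [0.5283, -0.1542, 0.1991]
ee_rot: [3.139, -0.006, -0.147]
ft_force: [-0.7, -0.0, 0.8]
gripper_width: 0.0856
finger_force: 0.0
```

```bash
python3 - <<'E'
from rig import *
import cv2,numpy as np
s=read_camera("side")
print({k:np.round(v,4) for k,v in read_state().items() if k in("tool_pos","time","ft_force")})
cv2.imwrite("pics/end.png",cv2.convertScaleAbs(cv2.resize(s[190:350,150:400],None,fx=3.2,fy=3.2,interpolation=cv2.INTER_CUBIC),alpha=1.6))
E
```

```text
{'time': np.float64(22.9), 'tool_pos': array([ 0.5273, -0.1537,  0.1969]), 'ft_force': array([-0.7086,  0.1753, -1.2777])}
```

View pics/end.png

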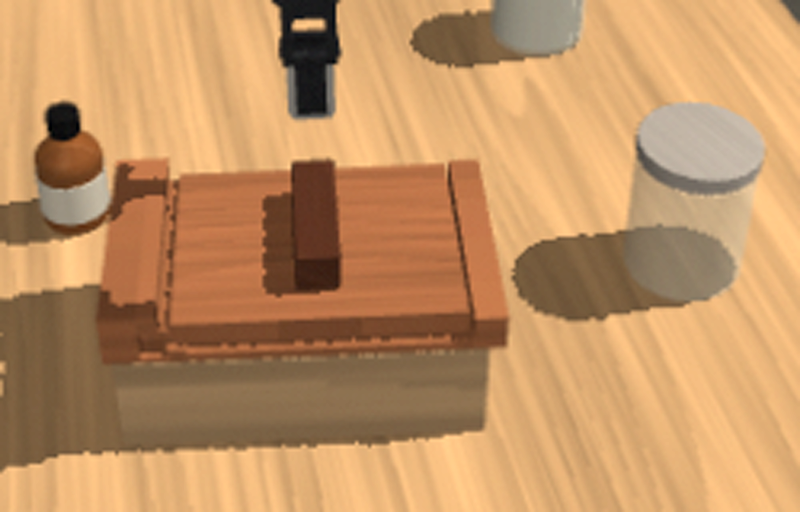

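The lid lies level between the rail (135,250) and the cleat (478,250). The gripper is clear above it, and the bottle and jars look undisturbed.

```bash
python3 -c "
from rig import *;print(finish_job())"
```

```text
the job is handed in; nothing more can be done
None
```

The lid is closed on the crate and the job is handed in: the tongue touched the groove bottom at about 6 N, and I pressed the lid down at about 17 N before letting go. The last picture showed it level behind the cleat and the bottle and jars apparently unmoved; no verdict came back.

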